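Shut the sprung hasp of a tool chest and lock it with its turn key

TASK

Shut and lock the tool chest: swing its steel hasp over, without slamming it, so that the slot goes down over the turn key, press the hasp home against its sprung rubber buffer, and turn the key fully crosswise so that it holds the hasp down by itself. If the key stands crooked to the slot, the hasp will not go over it until the key is turned in line. Leave the wrench, hammer and jar where they are.

Things in the scene. Friction and masses are not known exactly. Their poses are not given: they have to be found in the camera images.
- chest: Low wooden tool chest, fixed, 304 (x) by 380 (y) by 100 mm high; origin at the centre of its underside, z up. Its yaw varies. On top lies the hasp's hinge (towards +y), and a 3 mm catch plate with the key and the buffer (towards -y).
- hinge (a point): Point on the hasp's hinge axis, midway along it: chest frame (0, +90, 116) mm, i.e. 16 mm above the chest top. The axis runs along chest x; this frame is parallel to the chest's.
- hasp (a joint): Hasp angle q (rad): 0 = pressed home, level, pointing from the hinge to chest -y; 1.57 = upright; 1.95 to 2.3 at the start, leaning back to +y. It points along -cos(q) in chest y and +sin(q) in z. The hinge is stiff (0.28 N m): the hasp stays where left. Laid on the free buffer it reads 0.17, held under the crosswise key 0.03, resting on a crooked key about 0.43.
- lip (a point): Centre of the round bar (14 mm diameter, 70 mm long, along chest x) that ends the hasp, 168 mm from the hinge axis: pinch or push here. The hasp is a steel plate, 0.2 kg, 6 mm thick, 70 mm wide, mid-plane through the hinge axis; its slot, 26 mm wide, runs from 58 to 140 mm from that axis. Frame turns with the hasp: y from lip to hinge, z out of the face that is on top when shut.
- key_bar (a point): Middle of the key's bar: flat steel bar 60 mm long (its y), 12 mm thick (its x), 32 mm high, on a 12 mm round post; chest frame (0, -6, 138) mm, 38 mm above the chest top, 96 mm from the hinge line. The bar's underside is 22 mm above the chest top; the top face of a hasp pressed home is at 19 mm.
- key (a joint): Key angle (rad), counter-clockwise positive from above: 0 = bar in line with the slot (along chest y), the hasp passes over it (within 0.2 either way); +1.57 or -1.57 = crosswise, both lock, also its limits. Stays where left (0.05 N m). With the hasp over it, it turns only while the hasp is held pressed home, else the slot's sides block it: press with the fingertips that straddle the bar.
- buffer (a joint): Sprung rubber button, 18 mm diameter, under the hasp's end, 152 mm from the hinge line, top 38 mm above the chest top when free; value = metres pressed down, 0.025 with the hasp home. 4 N to start, 6.5 N when down; it lifts a hasp that is not held. Pressing the hasp home at the key takes about 11 N, then it meets a hard stop.
- wrench: Loose wrench, 170 mm long, lying on the chest top along its +x edge. Leave alone. Origin: under its middle, x along it.
- hammer: Loose hammer, 260 mm long, on the table to the robot's right. Leave alone. Origin: under its middle, x along the handle.
- jar: Loose glass jar, 72 mm diameter, 90 mm high, on the table to the robot's left. Leave alone. Origin: centre of its underside.

How it is judged:
On the way:
1. the hasp lies over the key, on the buffer or lower (hasp angle under 0.22) (value of joint hasp below 0.22 rad), for 0.2 s.
At the end, for the whole second after the job is handed in: The hasp is held down by the key (hasp angle under 0.06 rad, at rest) and the key stands crosswise (more than 1.2 rad from the slot's line, either way) (value of joint hasp below 0.06 rad and (value of joint key above 1.2 rad or value of joint key below -1.2 rad) and velocity of joint hasp between -0.1 and 0.1 rad/s); the robot touches nothing.
It fails at once if the wrench was moved more than 40 mm (distance of wrench from where it was at the start of the episode above 0.04 m).
It fails at once if the hammer was moved more than 40 mm (distance of hammer from where it was at the start of the episode above 0.04 m).
It fails at once if the jar was moved more than 40 mm (distance of jar from where it was at the start of the episode above 0.04 m).
It fails at once if the hasp was slammed or knocked shut (it swung shut faster than 3 rad/s, 0.5 m/s at its lip) (velocity of joint hasp below -3 rad/s).
It also fails if it takes over 72 s, if anything falls off the work surface, if the arm or the gripper's body presses on something with over 40 N, if the wrist force passes 120 N, or if a joint passes its speed limit or range.

ROBOT

A 6-joint arm with a two-finger parallel gripper is mounted at the origin on the work surface. World frame = base frame: x ahead of the robot, y to its left, z up, the work surface at z = 0. Lengths are in m, angles in rad, forces in N, time in s.
With the tool pointing down it reaches from about 0.25 to 0.85 m from the base axis. Payload 12.5 kg.
Tool frame: the origin (TCP) lies on the centre line of the jaws, within the pads' length; the fingertips stand 8 mm ahead of it and the grasp point (between the pads) lies 11 mm behind it; z points along the fingers, y is the line along which they close (so a half turn about z gives the same grasp; the last joint's range is limited). The gripper opens to 93 mm and grips with 3 to 60 N. Pads are 15 mm wide; open, the fingers measure 128 mm over their backs; the gripper's body (75 mm by 188 mm) begins 65 mm behind the grasp point.
Start: joints at [-1.387, 0.351, 1.652, -0, 1.139, -0.085], TCP at [0.146, -0.53, 0.2] pointing down, gripper open.
Joint ranges: [-2.75, 2.75], [-0.79, 2.1], [0.01, 2.65], [-1.57, 4.71], [0.07, 3.14], [-2.87, 2.87]. Speed limits (rad/s): [2.22, 2.22, 2.79, 3.14, 3.14, 3.14].

INTERFACE

Orientations are given as a rotation vector (axis times angle).
In Python, from plant import read_state, optics, ctrl gives the robot as it stands.
- The arm moves only by the tool servo_tool, never from a script. Its argument "motion" is text: rows parted by semicolons, each of 7 numbers parted by spaces: the shift along the world's x, y, z in cm, then the turn, a rotation vector about the world's x, y, z in rad, then the closure, from 0 (fully open) to 1 (shut). A call has 1 to 5 rows; each row is the pose to reach, as a shift and turn from the pose commanded when the call began; what a row does not reach only later rows make up. A row lasts 1/10 s, in which the tool goes at most 50 mm and 8.59 degrees, less where a joint would pass 70% of its speed; a pose out of reach is approached as far as the arm can. A call with a gripper value outside its range is refused whole. The fingers move at their own pace and stop on an object; "squeeze" is the grip in N (left out, the last holds). Time passes only in rows, so rows that repeat a pose let the fingers close. It gives the time, the measured TCP pose, the force, the opening and the grip force at its end, in the units of the state.
- read_state(): the state, without advancing time (a new reading comes with each control period).
- optics.read_camera(name): name is "scene" or "top" or "wrist"; returns a dict with "img" (480x640x3 uint8, red, green, blue), "z_map" (480x640 float32, m along the optical axis (not along the pixel's ray), 0 where there is no reading), "K" (3x3 intrinsics, pixels), "position" and "attitude" of the camera in the world. Camera axes: x right, y down, z forward; pixel columns grow to the right and rows downward; lengths in m; the calibration is good to about 2 mm. The wrist camera is an equidistant fisheye: a pixel r from the principal point sees the ray r / f radians off the axis. A picture is of the moment at which its call begins.
- ctrl.hand_in(): hands the job in; it is judged then, once.
The state is a dict: "time_s": time; "joint_positions": joint angles; "dq": joint speeds; "tau": joint torques, N m; "eef_pos": TCP position; "tool_rot": TCP orientation; "contact_force": force on the tool from outside, world axes, zero at the start; "wrist_torque": the same for the moment, N m; "finger_gap": finger opening in m; "grip_force": force on a finger pad.
Only numpy, scipy, OpenCV 4.12 (cv2) and the standard library are available. Lean on these libraries where they do the work, as an engineer would, in place of code of your own. Each camera call takes 0.05 s, during which the arm holds its last target. There are 200 camera calls.

## Working session

There is one attempt and no reset: what is moved stays moved. The work goes in short steps, Python scripts to look and compute and a tool call to move; the robot and the scene stay as the last step left them, time stands still between calls to the robot, and variables do not carry over. Pictures are saved under pics/ and viewed, at most 10 in all, crops included, and the job is handed in when it is done.

Besides the shell and the picture viewer there is one more tool, called after "Emit:" as name(argument=value, ...) on one line, values as JSON. servo_tool: Moves the arm, as the interface text tells. Its arguments: {"type":"object","properties":{"motion":{"type":"string"},"squeeze":{"type":"number"}},"required":["motion"]}

```bash
mkdir -p pics
cat > h.py <<'E'
import numpy as np, cv2
from scipy.spatial.transform import Rotation as R
from plant import read_state, optics, ctrl
def cam(n):
    c=optics.read_camera(n); a=np.array(c["attitude"],float)
    c["R"]=a if a.shape==(3,3) else (R.from_rotvec(a).as_matrix() if a.size==3 else R.from_quat(a).as_matrix())
    c["p"]=np.array(c["position"]); return c
def cloud(c):
    K=c["K"]; v,u=np.mgrid[:480,:640]; z=c["z_map"]
    P=np.stack([(u-K[0,2])/K[0,0]*z,(v-K[1,2])/K[1,1]*z,z],-1)
    return P@c["R"].T+c["p"]
def save(c,n): cv2.imwrite("pics/"+n,c["img"][:,:,::-1])
E
python3 - <<'E'
from h import *
for n in("scene","top"):
    c=cam(n); save(c,n+"0.png"); print(n,c["attitude"],c["p"],c["K"].tolist())
print(read_state())
E
```

```text
scene [-0.76830282 -2.42182991  1.27528135] [1.11633858 0.81228517 0.79240412] [[454.62799296576964, 0.0, 322.79860977783875], [0.0, 454.62799296576964, 244.40872372961985], [0.0, 0.0, 1.0]]
top [-2.19230465  2.1299848  -0.09924983] [ 0.36985146 -0.00442557  1.79852426] [[607.6527088832287, 0.0, 324.984177133636], [0.0, 607.6527088832287, 238.56405916364778], [0.0, 0.0, 1.0]]
{'time_s': 0.1, 'joint_positions': array([-1.38659148e+00,  3.51147487e-01,  1.65233795e+00, -1.79677507e-05,
        1.13908827e+00, -8.46410807e-02]), 'dq': array([ 0.00197221, -0.00200496, -0.00076547, -0.00077653,  0.00155475,
       -0.00154552]), 'tau': array([ 7.25171813e-04, -4.98025060e+01, -2.85705417e+01,  7.00026238e-02,
        2.38752872e-02, -4.80575511e-05]), 'eef_pos': array([ 0.14603092, -0.5299336 ,  0.19998278]), 'tool_rot': array([-3.11228004e+00, -4.20912045e-01,  1.02248354e-04]), 'contact_force': array([ 0.35861651,  0.30538262, -0.19037877]), 'wrist_torque': array([ 0.00112556,  0.042135  , -0.03374628]), 'grip_force': 0.0, 'finger_gap': 0.09302695718156953}
```

View pics/scene0.png

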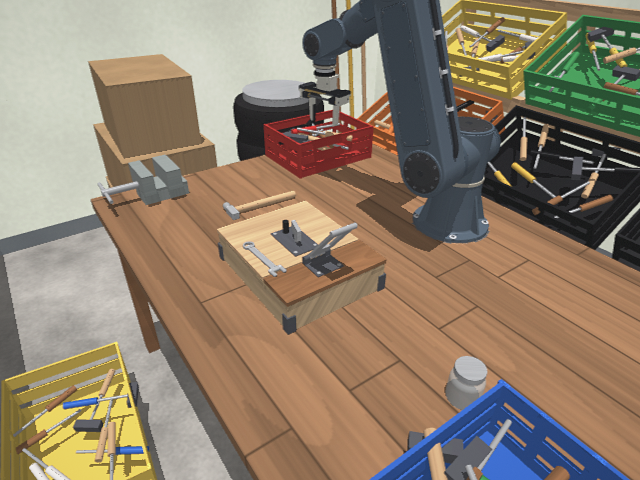

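View pics/top0.png

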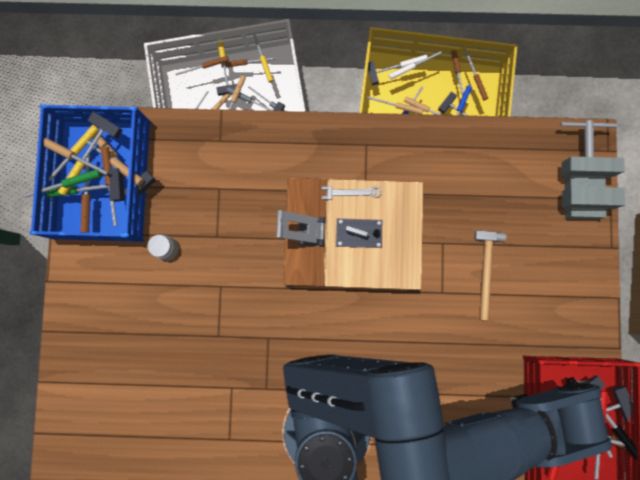

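The top view shows the chest (285–422, 178–290) nearly square to the world. The hasp leans back at (283–322, 212–244), the crooked key is at (357,231), and the buffer is at (376,234). The wrench is on the far edge at (352,191). The scene view agrees.

Run:
```python
from h import *
for n in("top","scene"):
    c=cam(n);P=cloud(c);x,y,z=P[...,0],P[...,1],P[...,2]
    roi=(x>.25)&(x<.8)&(y>-.35)&(y<.3)&(c["z_map"]>0)
    top=roi&(abs(z-.1)<.008)
    r=cv2.minAreaRect(P[top][:,:2].astype(np.float32)*1000);print(n,"chest",r,np.median(z[top]))
    hi=roi&(z>.115)&(z<.32)
    nn,lab,st,_=cv2.connectedComponentsWithStats(hi.astype(np.uint8))
    for i in range(1,nn):
        if st[i,4]<15: continue
        Q=P[lab==i]; q=Q[Q[:,2]>np.percentile(Q[:,2],50)]
        print(st[i],"mean",Q.mean(0).round(4),"max",Q.max(0).round(4),"min",Q.min(0).round(4),cv2.minAreaRect(q[:,:2].astype(np.float32)*1000))
    cv2.imwrite(f"pics/{n}z.png",cv2.resize(c["img"][165:300,270:430] if n=="top" else c["img"][190:300,210:390],None,fx=4.4,fy=4.4,interpolation=2)[:,:,::-1])
```

```text
top chest ((567.5794677734375, -57.65045166015625), (384.63653564453125, 304.44384765625), 89.6558609008789) 0.09912649779500127
[ 276  210   48   36 1048] mean [0.5681 0.0876 0.187 ] max [0.6069 0.1453 0.2585] min [0.5279 0.0264 0.115 ] ((568.3485717773438, 112.83038330078125), (64.96156311035156, 70.3681640625), 89.82393646240234)
[345 226  22  11 120] mean [ 0.5661 -0.0633  0.1494] max [ 0.5793 -0.0341  0.1619] min [ 0.5544 -0.0919  0.119 ] ((566.5297241210938, -63.05160140991211), (57.59318923950195, 11.187829971313477), 73.04576873779297)
[373 229   7   7  39] mean [ 0.5661 -0.1192  0.1357] max [ 0.5751 -0.1113  0.1446] min [ 0.5586 -0.128   0.1154] ((565.90283203125, -120.21701049804688), (13.539695739746094, 14.351941108703613), 65.03504943847656)
scene chest ((567.3724975585938, -57.18574523925781), (389.1624755859375, 307.6485595703125), 89.61943817138672) 0.09889404120745426
[282 220   7  10  63] mean [ 0.5692 -0.1156  0.1291] max [ 0.5775 -0.1084  0.1393] min [ 0.5573 -0.126   0.1164] ((568.0422973632812, -118.0348129272461), (16.846538543701172, 18.528379440307617), 78.49134063720703)
[291 220  10  21 142] mean [ 0.5721 -0.0569  0.1421] max [ 0.5822 -0.0302  0.1547] min [ 0.5566 -0.0925  0.1155] ((568.2119750976562, -63.519996643066406), (61.143192291259766, 12.252182006835938), 73.9851303100586)
[302 223  55  37 545] mean [0.5748 0.0993 0.1946] max [0.6092 0.1494 0.2532] min [0.5297 0.0264 0.1151] ((569.2899780273438, 124.09184265136719), (49.61518478393555, 74.01300811767578), 87.92161560058594)
```

View pics/topz.png

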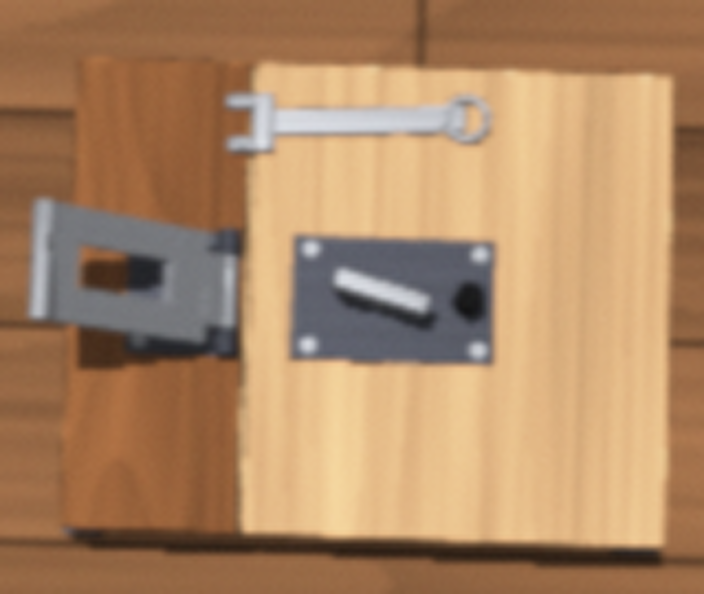

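Emit:
servo_tool(motion="3 3 3 0 0 0.1 0; 7 7 6 0 0 0.2 0; 11 11 9 0 0 0.3 0; 14 15 10 0 0 0.4 0; 17 19 10 0 0 0.5 0", squeeze=15)

```text
time_s: 0.7
eef_pos: [0.2994, -0.362, 0.2986]
tool_rot: [2.908, 1.182, 0.001]
contact_force: [0.9, -0.7, 0.5]
finger_gap: 0.0927
grip_force: 0.0
```

Emit:
servo_tool(motion="3 3 0 0 0 0.1 0; 7 7 0 0 0 0.2 0; 11 11 0 0 0 0.3 0; 15 15 0 0 0 0.4 0; 18 19 0 0 0 0.52 0")

```text
time_s: 1.2
eef_pos: [0.4672, -0.1866, 0.2971]
tool_rot: [2.508, 1.892, 0.0]
contact_force: [0.0, -0.1, -0.0]
finger_gap: 0.0929
grip_force: 0.0
```

Emit:
servo_tool(motion="3 4 0 0 0 0 0; 7.1 8.6 0 0 0 0 0; 7.1 8.6 -4 0 0 0 0; 7.1 8.6 -8 0 0 0 0; 7.1 8.6 -10 0 0 0 0")

```text
time_s: 1.7
eef_pos: [0.5358, -0.1012, 0.1937]
tool_rot: [-2.508, -1.887, 0.004]
contact_force: [0.5, -0.1, 0.0]
finger_gap: 0.0926
grip_force: 0.0
```

Emit:
servo_tool(motion="1.5 2 0 0 0 0 0; 3 3.7 0 0 0 0 0; 3 3.7 0 0 0 0 0; 3 3.7 0 0 0 0 0")

```text
time_s: 2.1
eef_pos: [0.5667, -0.0652, 0.1968]
tool_rot: [-2.511, -1.888, 0.001]
contact_force: [-0.9, 0.5, 1.1]
finger_gap: 0.0929
grip_force: 0.0
```

Run:
```python
from h import *
c=cam("wrist");save(c,"w0.png");print(c["K"].tolist(),c["p"],c["R"].round(3).tolist());s=read_state();print(s["eef_pos"],s["joint_positions"])
```

```text
[[371.64829954431775, 0.0, 320.52045961525505], [0.0, 371.64829954431775, 244.97658900406387], [0.0, 0.0, 1.0]] [0.59060436 0.01350047 0.38196916] [[0.961, -0.265, -0.081], [-0.277, -0.919, -0.282], [-0.0, 0.294, -0.956]]
[ 0.56651379 -0.06557536  0.19695672] [-1.96776787e-01  3.91247792e-01  1.60159256e+00 -1.89499837e-04
  1.14922288e+00  8.51658106e-02]
```

View pics/w0.png

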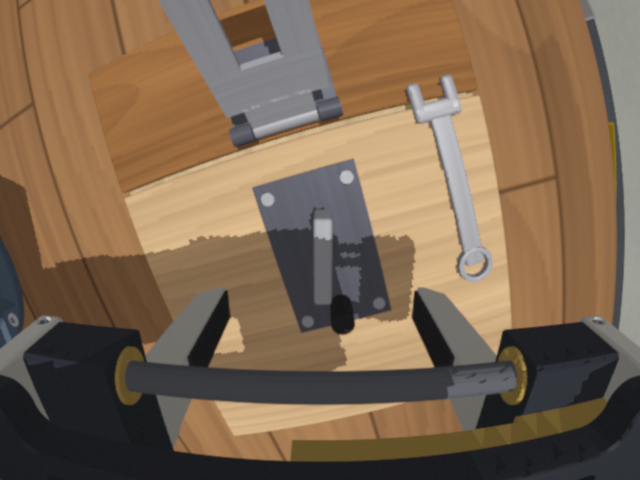

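The wrist view shows the bar (323, 215–305) upright in the image and centred between the fingertips, at (225,295) and (420,295). I'll go down and pinch it.

Emit:
servo_tool(motion="0 0.1 -3 0 0 0 0; 0 0.2 -6 0 0 0 0; 0 0.2 -6.3 0 0 0 0; 0 0.2 -6.3 0 0 0 0.5; 0 0.2 -6.3 0 0 0 1", squeeze=12)

```text
time_s: 2.65
eef_pos: [0.5676, -0.0637, 0.1357]
tool_rot: [2.511, 1.886, 0.002]
contact_force: [-1.2, -0.3, 0.6]
finger_gap: 0.0814
grip_force: 0.0
```

Emit:
servo_tool(motion="0 0 0 0 0 0 1; 0 0 0 0 0 0 1; 0 0 0 0 0 0 1; 0 0 0 0 0 0 1; 0 0 0 0 0 0 1")

```text
time_s: 3.15
eef_pos: [0.567, -0.0632, 0.1342]
tool_rot: [2.511, 1.887, 0.0]
contact_force: [-0.1, 0.6, 0.0]
finger_gap: 0.0415
grip_force: 0.0
```

Emit:
servo_tool(motion="0 0 0 0 0 0 1; 0 0 0 0 0 0 1; 0 0 0 0 0 0 1; 0 0 0 0 0 0 1; 0 0 0 0 0 0 1")

```text
time_s: 3.65
eef_pos: [0.5683, -0.0636, 0.1343]
tool_rot: [2.51, 1.886, 0.003]
contact_force: [6.5, -1.7, -3.7]
finger_gap: 0.0115
grip_force: 12.0
```

Emit:
servo_tool(motion="0 0 0 0 0 0.07 1; 0 0 0 0 0 0.14 1; 0 0 0 0 0 0.21 1; 0 0 0 0 0 0.276 1; 0 0 0 0 0 0.276 1")

```text
time_s: 4.15
eef_pos: [0.5677, -0.0635, 0.1342]
tool_rot: [2.226, 2.215, 0.001]
contact_force: [5.7, -1.3, -2.9]
finger_gap: 0.0112
grip_force: 12.0
```

Emit:
servo_tool(motion="0 0 0 0 0 0 1; 0 0 0 0 0 0 0.5; 0 0 0 0 0 0 0.5; 0 0 0 0 0 0 0.5; 0 0 0 0 0 0 0.5")

```text
time_s: 4.65
eef_pos: [0.5668, -0.0632, 0.1341]
tool_rot: [-2.228, -2.214, 0.0]
contact_force: [0.5, -1.2, 0.1]
finger_gap: 0.0389
grip_force: 0.0
```

Emit:
servo_tool(motion="0 0 4 0 0 0 0.5; 0 0 8 0 0 0 0.8; 0 0 12 0 0 0 1; 0 0 16 0 0 0 1; 0 1 19 0 0 0 1")

```text
time_s: 5.15
eef_pos: [0.567, -0.0538, 0.3268]
tool_rot: [2.228, 2.212, 0.002]
contact_force: [0.3, -0.3, 0.3]
finger_gap: 0.0193
grip_force: 0.0
```

Emit:
servo_tool(motion="0 4.5 0 0 0 0 1; 0 9 0 0 0 0 1; 0 13.5 0 0 0 0 1; 0 18 0 0 0 0 1; 0 22 0 0 0 0 1")

```text
time_s: 5.65
eef_pos: [0.5664, 0.1689, 0.3242]
tool_rot: [-2.228, -2.215, 0.0]
contact_force: [0.8, 0.2, 0.3]
finger_gap: 0.0008
grip_force: 0.0
```

Run:
```python
from h import *
s=read_state();print(s["eef_pos"],s["joint_positions"])
c=cam("scene");P=cloud(c);x,y,z=P[...,0],P[...,1],P[...,2]
m=(abs(x-.5675)<.03)&(y>.05)&(y<.16)&(z>.14)&(z<.265)&(c["z_map"]>0)
Q=P[m];d=np.hypot(Q[:,1]-.0325,Q[:,2]-.116);q=np.arctan2(Q[:,2]-.116,-(Q[:,1]-.0325));print(len(Q),d.max(),np.percentile(q[d<.175],[5,25,50,75,95]))
for q in np.r_[2.4:1.4:-.1,1.3:.1:-.1]:
    lip=np.array([.0325,.116])+.168*np.array([-np.cos(q),np.sin(q)])
    if q>1.35: t=lip+[.0145,-.012+.008]
    else: t=np.array([.0325,.116])+.154*np.array([-np.cos(q),np.sin(q)])+.003*np.array([np.sin(q),np.cos(q)])+[.0075,.008]
    print(round(q,2),(t*100).round(1))
```

```text
[0.56644549 0.16886128 0.32417897] [2.10917788e-01 3.36356561e-01 1.36828220e+00 1.00990916e-04
 1.43709520e+00 2.16761724e-01]
315 0.1772138108441079 [2.23027124 2.26242938 2.28282762 2.29649192 2.32938818]
2.4 [17.1 22.5]
2.3 [15.9 23.7]
2.2 [14.6 24.8]
2.1 [13.2 25.7]
2.0 [11.7 26.5]
1.9 [10.1 27.1]
1.8 [ 8.5 27.6]
1.7 [ 6.9 27.9]
1.6 [ 5.2 28. ]
1.5 [ 3.5 28. ]
1.3 [ 0.2 27.3]
1.2 [-1.3 26.9]
1.1 [-2.7 26.3]
1.0 [-4.1 25.5]
0.9 [-5.3 24.6]
0.8 [-6.5 23.7]
0.7 [-7.6 22.6]
0.6 [-8.5 21.3]
0.5 [-9.4 20. ]
0.4 [-10.1  18.7]
0.3 [-10.6  17.2]
0.2 [-11.   15.8]
```

Emit:
servo_tool(motion="0.1 0.8 -3 0 0 0 1; 0.1 0.8 -6 0 0 0 1; 0.1 0.8 -8.7 0 0 0 1; 0.1 -0.2 -8.7 0 0 0 1; 0.1 -1 -8.7 0 0 0 1")

```text
time_s: 6.2
eef_pos: [0.5681, 0.1559, 0.2378]
tool_rot: [2.228, 2.215, -0.0]
contact_force: [0.0, 0.5, 0.1]
finger_gap: 0.0006
grip_force: 0.0
```

Emit:
servo_tool(motion="0 -1.3 1.1 0 0 0 1; 0 -2.7 2 0 0 0 1; 0 -4.2 2.8 0 0 0 1; 0 -5.8 3.4 0 0 0 1; 0 -7.4 3.9 0 0 0 1")

```text
time_s: 6.7
eef_pos: [0.568, 0.0812, 0.2772]
tool_rot: [2.228, 2.214, 0.001]
contact_force: [-0.2, 0.4, 0.3]
finger_gap: 0.0008
grip_force: 0.0
```

```bash
cat > q.py <<'E'
from h import *
c=cam("scene");save(c,"s_last.png");P=cloud(c);x,y,z=P[...,0],P[...,1],P[...,2]
g=(abs(x-.5675)<.045)&(y>-.15)&(y<.18)&(z>.13)&(z<.30)&(c["z_map"]>0)
i=c["img"][g].astype(int);Q=P[g]
d=np.hypot(Q[:,1]-.0325,Q[:,2]-.116);q=np.arctan2(Q[:,2]-.116,-(Q[:,1]-.0325))
k=(d>.05)&(d<.185)&(abs(Q[:,0]-.5675)>.02);print(np.histogram(q[k],np.arange(-.2,2.6,.1)))
E
python3 q.py; python3 -c "
import cv2;cv2.imwrite('pics/s1.png',cv2.resize(cv2.imread('pics/s_last.png')[140:300,200:400],None,fx=3.5,fy=3.5))"
```

```text
(array([  0,   0,   0,   0,   0,   0,   0,   0,   0,   0,   0,   0,   0,
         0,   0,   0,   0,   0,   0,   0,   0,   0,   0,   0, 199,  24,
         0]), array([-0.2, -0.1,  0. ,  0.1,  0.2,  0.3,  0.4,  0.5,  0.6,  0.7,  0.8,
        0.9,  1. ,  1.1,  1.2,  1.3,  1.4,  1.5,  1.6,  1.7,  1.8,  1.9,
        2. ,  2.1,  2.2,  2.3,  2.4,  2.5]))
```

View pics/s1.png

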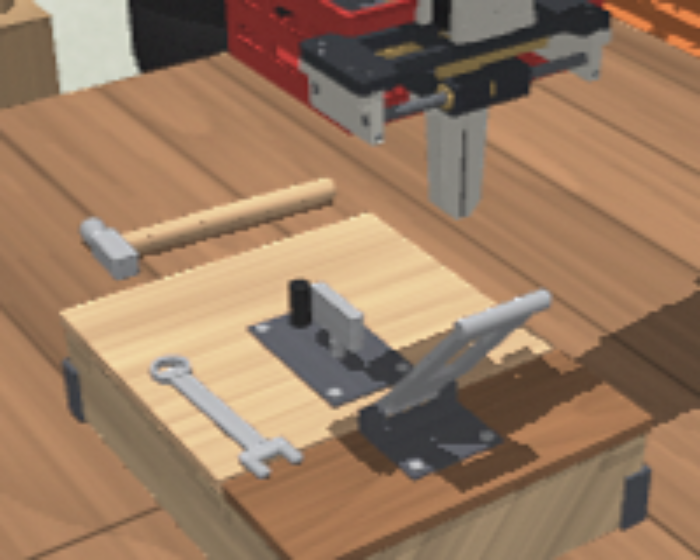

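Run:
```python
from h import *
s=read_state();print(s["time_s"],s["eef_pos"],s["contact_force"])
c=cam("scene");P=cloud(c)
for u,v in((331,199),(331,190),(327,198),(345,228),(335,232),(355,224)): print(u,v,P[v,u].round(3))
for n in("scene","top"):
  c=cam(n);P=cloud(c);Q=P[(abs(P[...,0]-.5675)<.1)&(P[...,1]>-.1)&(P[...,1]<.3)&(P[...,2]>.2)&(P[...,2]<.4)&(c["z_map"]>0)];Q=Q[np.argsort(Q[:,2])]
  print(n,len(Q),Q[::max(1,len(Q)//25)].round(3).tolist())
```

```text
6.75 [0.56832261 0.07938226 0.27767652] [-0.03974534 -0.9416973   1.05939938]
331 199 [0.567 0.089 0.299]
331 190 [0.567 0.088 0.322]
327 198 [0.579 0.09  0.307]
345 228 [0.567 0.144 0.251]
335 232 [0.596 0.144 0.251]
355 224 [0.536 0.141 0.249]
scene 1398 [[0.555, 0.104, 0.201], [0.543, 0.122, 0.22], [0.605, 0.143, 0.243], [0.548, 0.145, 0.247], [0.591, 0.142, 0.25], [0.564, 0.092, 0.298], [0.584, 0.077, 0.31], [0.567, 0.092, 0.319], [0.584, 0.084, 0.328], [0.585, 0.086, 0.336], [0.583, 0.091, 0.345], [0.557, 0.091, 0.353], [0.564, 0.093, 0.36], [0.583, 0.089, 0.368], [0.488, 0.113, 0.381], [0.654, 0.058, 0.384], [0.551, 0.121, 0.386], [0.587, 0.119, 0.388], [0.56, 0.118, 0.39], [0.585, 0.117, 0.391], [0.634, 0.11, 0.392], [0.49, 0.086, 0.394], [0.612, 0.108, 0.395], [0.648, 0.116, 0.396], [0.489, 0.096, 0.397], [0.542, 0.118, 0.399]]
top 170 [[0.534, 0.098, 0.2], [0.533, 0.108, 0.206], [0.538, 0.106, 0.21], [0.538, 0.113, 0.215], [0.546, 0.13, 0.234], [0.537, 0.132, 0.241], [0.549, 0.145, 0.244], [0.547, 0.134, 0.247], [0.539, 0.137, 0.248], [0.549, 0.134, 0.25], [0.559, 0.145, 0.25], [0.543, 0.142, 0.252], [0.543, 0.136, 0.252], [0.54, 0.144, 0.253], [0.551, 0.136, 0.255], [0.53, 0.061, 0.386], [0.516, 0.058, 0.39], [0.527, 0.056, 0.391], [0.523, 0.112, 0.392], [0.539, 0.049, 0.393], [0.532, 0.054, 0.394], [0.534, 0.056, 0.394], [0.529, 0.058, 0.395], [0.515, 0.056, 0.395], [0.52, 0.058, 0.396], [0.525, 0.114, 0.397], [0.53, 0.112, 0.397], [0.529, 0.056, 0.398], [0.534, 0.109, 0.399]]
```

Run:
```python
from h import *
for n in("scene","top"):
    c=cam(n);P=cloud(c)
    for p in([.568,.087,.2697],[.568,.087,.295],[.5675,.141,.251]):
        q=c["R"].T@(np.array(p)-c["p"]);q=c["K"]@q;print(n,p,q[:2]/q[2])
    if n=="scene": print([(v,P[v,331].round(3).tolist()) for v in range(194,212)])
save(c,"top1.png");cv2.imwrite("pics/top1c.png",cv2.resize(c["img"][120:310,230:450],None,fx=3,fy=3)[:,:,::-1])
```

```text
scene [0.568, 0.087, 0.2697] [329.87961813 210.27281557]
scene [0.568, 0.087, 0.295] [330.1290895  200.58117295]
scene [0.5675, 0.141, 0.251] [344.13215827 227.39873671]
[(194, [0.572, 0.094, 0.316]), (195, [0.569, 0.091, 0.311]), (196, [0.57, 0.093, 0.31]), (197, [0.57, 0.093, 0.307]), (198, [0.572, 0.096, 0.307]), (199, [0.571, 0.094, 0.303]), (200, [0.569, 0.091, 0.298]), (201, [0.57, 0.093, 0.298]), (202, [0.569, 0.092, 0.294]), (203, [0.246, -0.333, -0.004]), (204, [0.254, -0.322, -0.001]), (205, [0.259, -0.316, -0.0]), (206, [0.261, -0.313, -0.002]), (207, [0.265, -0.307, -0.003]), (208, [0.267, -0.304, -0.005]), (209, [0.272, -0.298, -0.004]), (210, [0.277, -0.291, -0.003]), (211, [0.282, -0.285, -0.003])]
top [0.568, 0.087, 0.2697] [298.22598305 223.07272617]
top [0.568, 0.087, 0.295] [297.66539808 221.75385589]
top [0.5675, 0.141, 0.251] [277.63401523 223.63073563]
```

View pics/top1c.png

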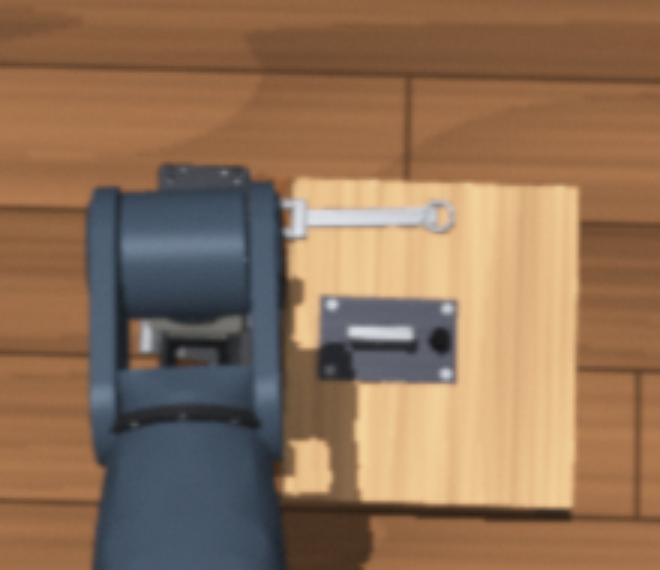

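The key now lies in line, bar at (350–415, 335) in the crop. The fingers passed over the lip without touching it. In the scene depth the fingertips sit at z≈0.293 with the TCP reading 0.277, so they are about 24 mm higher than the interface text implies. I'll go back behind the lip and repeat the push 24 mm lower.

Emit:
servo_tool(motion="0 4.5 0.5 0 0 0 1; 0 8 0.5 0 0 0 1; 0 10.5 -0.5 0 0 0 1; 0 10.5 -4 0 0 0 1; 0 10.5 -6.5 0 0 0 1")

```text
time_s: 7.5
eef_pos: [0.5671, 0.1892, 0.2091]
tool_rot: [-2.225, -2.217, 0.002]
contact_force: [-0.3, -0.8, -1.1]
finger_gap: 0.0004
grip_force: 0.0
```

Emit:
servo_tool(motion="0 -1 0 0 0 0 1; 0 -2 0 0 0 0 1; 0 -3 0.6 0 0 0 1; 0 -4 1.2 0 0 0 1; 0 -5 1.8 0 0 0 1")

```text
time_s: 8.0
eef_pos: [0.5688, 0.1377, 0.2319]
tool_rot: [2.228, 2.214, 0.007]
contact_force: [-0.4, 6.0, 3.9]
finger_gap: 0.0005
grip_force: 3.0
```

```bash
python3 q.py; python3 -c "
from h import *
s=read_state();print(s['eef_pos'],s['contact_force'])"
```

```text
(array([  0,   0,   0,   0,   0,   0,   0,   0,   0,   0,   0,   0,   0,
         0,   0,   0,   0,   0,   0,   0,   0,   0,   1, 218,  18,   0,
         0]), array([-0.2, -0.1,  0. ,  0.1,  0.2,  0.3,  0.4,  0.5,  0.6,  0.7,  0.8,
        0.9,  1. ,  1.1,  1.2,  1.3,  1.4,  1.5,  1.6,  1.7,  1.8,  1.9,
        2. ,  2.1,  2.2,  2.3,  2.4,  2.5]))
[0.5691343  0.13628454 0.23272662] [-0.74929094  0.1112123   2.01747748]
```

Emit:
servo_tool(motion="0 -1.9 0.9 0 0 0 1; 0 -3.5 1.5 0 0 0 1; 0 -5.1 2 0 0 0 1; 0 -6.7 2.3 0 0 0 1; 0 -8.4 2.4 0 0 0 1")

```text
time_s: 8.55
eef_pos: [0.568, 0.0523, 0.2535]
tool_rot: [2.228, 2.214, 0.0]
contact_force: [1.7, 1.8, 1.7]
finger_gap: 0.0004
grip_force: 1.0
```

Emit:
servo_tool(motion="0 -1.7 0 0 0 0 1; 0 -3.4 -0.3 0 0 0 1; 0 -5 -0.7 0 0 0 1; 0 -5 -0.7 0 0 0 1")

```text
time_s: 8.95
eef_pos: [0.5675, 0.0016, 0.245]
tool_rot: [-2.23, -2.212, 0.003]
contact_force: [-0.3, 0.1, -0.0]
finger_gap: 0.0008
grip_force: 0.0
```

```bash
python3 q.py; python3 -c "
from h import *
s=read_state();print(s['eef_pos'],s['contact_force'])"
```

```text
(array([  0,   0,   0,   0,   0,   0,   0,   0,   0,   0,   0,   0,   0,
         1, 161, 361,   1,   0,   0,   0,   0,   0,   0,   0,   0,   0,
         0]), array([-0.2, -0.1,  0. ,  0.1,  0.2,  0.3,  0.4,  0.5,  0.6,  0.7,  0.8,
        0.9,  1. ,  1.1,  1.2,  1.3,  1.4,  1.5,  1.6,  1.7,  1.8,  1.9,
        2. ,  2.1,  2.2,  2.3,  2.4,  2.5]))
[0.56762244 0.00265004 0.24532666] [-0.45277054 -0.16543666  0.49246731]
```

Emit:
servo_tool(motion="0 -1.5 -0.1 0 0 0 1; 0 -2.9 -0.7 0 0 0 1; 0 -4.3 -1.5 0 0 0 1; 0 -5.5 -2.4 0 0 0 1; 0 -6.7 -3.3 0 0 0 1")

```text
time_s: 9.5
eef_pos: [0.5679, -0.0644, 0.2122]
tool_rot: [-2.228, -2.214, 0.0]
contact_force: [-0.4, -0.2, 0.8]
finger_gap: 0.0002
grip_force: 0.6
```

Emit:
servo_tool(motion="0 -1.1 -1.1 0 0 0 1; 0 -2 -2.4 0 0 0 1; 0 -2.9 -3.7 0 0 0 1; 0 -3.2 -4.2 0 0 0 1")

```text
time_s: 9.9
eef_pos: [0.5673, -0.096, 0.1692]
tool_rot: [-2.228, -2.213, 0.002]
contact_force: [-0.0, 0.5, 1.7]
finger_gap: 0.0003
grip_force: 0.4
```

```bash
python3 q.py; python3 -c "
from h import *
s=read_state();print(s['eef_pos'],s['contact_force'])"
```

```text
(array([  0,   0,   0,   0,   0,   1, 360,  77,   0,   0,   0,   0,   6,
         0,   0,   0,   0,   0,   0,   0,   0,   0,   0,   0,   0,   0,
         0]), array([-0.2, -0.1,  0. ,  0.1,  0.2,  0.3,  0.4,  0.5,  0.6,  0.7,  0.8,
        0.9,  1. ,  1.1,  1.2,  1.3,  1.4,  1.5,  1.6,  1.7,  1.8,  1.9,
        2. ,  2.1,  2.2,  2.3,  2.4,  2.5]))
[ 0.56723379 -0.09591543  0.16908459] [-0.10235058  0.1222098  -0.09497152]
```

Emit:
servo_tool(motion="0 -0.6 -1 0 0 0 1; 0 -1 -2 0 0 0 1; 0 -1.3 -3 0 0 0 1; 0 -1.5 -3.9 0 0 0 1; 0 -1.5 -4.3 0 0 0 1")

```text
time_s: 10.45
eef_pos: [0.5675, -0.1104, 0.1269]
tool_rot: [-2.227, -2.214, 0.001]
contact_force: [-1.4, -0.8, 4.4]
finger_gap: 0.0005
grip_force: 2.3
```

```bash
python3 q.py; python3 -c "
from h import *
s=read_state();print(s['eef_pos'],s['contact_force'])"
```

```text
(array([  0,   0,   0, 216,  60,   0,   0,   0,   4,  10, 111,  11,   0,
         0,   0,   0,   0,   0,   0,   0,   0,   0,   0,   0,   0,   0,
         0]), array([-0.2, -0.1,  0. ,  0.1,  0.2,  0.3,  0.4,  0.5,  0.6,  0.7,  0.8,
        0.9,  1. ,  1.1,  1.2,  1.3,  1.4,  1.5,  1.6,  1.7,  1.8,  1.9,
        2. ,  2.1,  2.2,  2.3,  2.4,  2.5]))
[ 0.56755188 -0.11031547  0.12691555] [ 0.39343375 -0.5085925  -0.37869133]
```

Emit:
servo_tool(motion="0 0 -0.5 0 0 0 1; 0 0 -0.5 0 0 0 1; 0 0 -0.5 0 0 0 1; 0 0 2 0 0 0 0.7; 0 0 5.5 0 0 0 0.7")

```text
time_s: 11.0
eef_pos: [0.5669, -0.1097, 0.1824]
tool_rot: [-2.226, -2.212, 0.003]
contact_force: [1.5, 0.1, 0.0]
finger_gap: 0.012
grip_force: 0.0
```

Emit:
servo_tool(motion="0 2 0 0 0 0 0.7; 0 4.6 0 0 0 0 0.7; 0 4.6 0 0 0 0 0.7; 0 4.6 0 0 0 0 0.7; 0 4.6 0 0 0 0 0.7")

```text
time_s: 11.5
eef_pos: [0.5679, -0.0648, 0.183]
tool_rot: [-2.228, -2.214, 0.0]
contact_force: [-0.9, -0.2, 0.6]
finger_gap: 0.0278
grip_force: 0.0
```

```bash
python3 q.py
python3 - <<'E'
from h import *
s=read_state();print(s['eef_pos'],s['contact_force'],s['finger_gap'],s['joint_positions'])
i=cv2.imread('pics/s_last.png')[140:300,200:400]
c=cam("wrist")["img"][150:450,150:500,::-1]
cv2.imwrite('pics/m1.png',np.hstack([cv2.resize(i,(400,320)),cv2.resize(c,(373,320))]))
E
```

```text
(array([  0,   0,   0, 228,  68,   0,   0,   0,   0,   4,  58,  88,  78,
         0,  13,   0,   0,   0,   0,   0,   0,   0,   0,   0,   0,   0,
         0]), array([-0.2, -0.1,  0. ,  0.1,  0.2,  0.3,  0.4,  0.5,  0.6,  0.7,  0.8,
        0.9,  1. ,  1.1,  1.2,  1.3,  1.4,  1.5,  1.6,  1.7,  1.8,  1.9,
        2. ,  2.1,  2.2,  2.3,  2.4,  2.5]))
[ 0.56788568 -0.0648627   0.18296818] [ 0.66007821 -0.71423545 -0.45854667] 0.02755148355341128 [-1.95148886e-01  4.08055477e-01  1.61324174e+00 -4.26048722e-05
  1.12059148e+00 -1.88545692e-01]
```

View pics/m1.png

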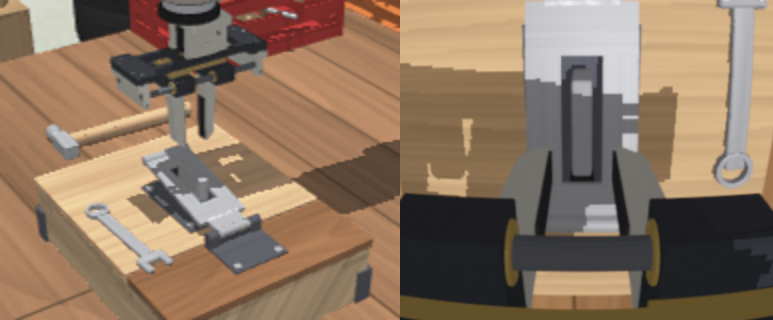

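The hasp lies over the key with the bar standing up through the slot (wrist half, 580,130). The fingertips straddle it at (540,200) and (625,200), so I'll press down.

Emit:
servo_tool(motion="0 0.1 -2.5 0 0 0 0.7; 0 0.1 -5 0 0 0 0.7; 0 0.1 -6 0 0 0 0.7; 0 0.1 -6.7 0 0 0 0.7; 0 0.1 -7.2 0 0 0 0.7")

```text
time_s: 12.1
eef_pos: [0.5681, -0.064, 0.1118]
tool_rot: [2.228, 2.214, -0.001]
contact_force: [-3.8, -2.9, 9.8]
finger_gap: 0.0276
grip_force: 4.2
```

Emit:
servo_tool(motion="0 0 -0.4 0 0 0 0.7; 0 0 -0.6 0 0 0 0.7; 0 0 -0.8 0 0 0 0.7; 0 0 -0.8 0 0 0 0.7")

```text
time_s: 12.5
eef_pos: [0.5686, -0.0643, 0.1045]
tool_rot: [2.227, 2.213, 0.0]
contact_force: [-3.2, -2.5, 4.8]
finger_gap: 0.0279
grip_force: 2.5
```

Emit:
servo_tool(motion="0 0 -0.1 0 0 0 0.7; 0 0 -0.2 0 0 0 0.7; 0 0 -0.3 0 0 0 0.7; 0 0 -0.3 0 0 0 0.7")

```text
time_s: 12.9
eef_pos: [0.5686, -0.0644, 0.1018]
tool_rot: [2.227, 2.213, -0.0]
contact_force: [-3.4, -5.2, 8.0]
finger_gap: 0.0279
grip_force: 4.1
```

```bash
python3 q.py; python3 -c "
from h import *
for i in range(3):
  s=read_state();print(s['eef_pos'],s['contact_force'],s['finger_gap']);
  c=cam('wrist')
save(c,'w2.png');i=cv2.imread('pics/s_last.png')[140:300,200:400]
cv2.imwrite('pics/m2.png',np.hstack([cv2.resize(i,(400,320)),cv2.resize(c['img'][150:450,150:500,::-1],(373,320))]))"
```

```text
(array([  0,   0,   0,  12,  26,  25,  38,  38,  40,  52,  68,  67, 283,
        23,  19,   0,   0,   0,   0,   0,   0,   0,   0,   0,   0,   0,
         0]), array([-0.2, -0.1,  0. ,  0.1,  0.2,  0.3,  0.4,  0.5,  0.6,  0.7,  0.8,
        0.9,  1. ,  1.1,  1.2,  1.3,  1.4,  1.5,  1.6,  1.7,  1.8,  1.9,
        2. ,  2.1,  2.2,  2.3,  2.4,  2.5]))
[ 0.56857605 -0.06441114  0.1017605 ] [-4.17155869 -3.75930401  8.94776732] 0.0282686713403718
[ 0.56859889 -0.06442523  0.1017628 ] [-4.06690668 -5.29673735  7.69077386] 0.027523113055374027
[ 0.56858488 -0.06439684  0.1017623 ] [-3.62029179 -3.98152685  7.53755535] 0.027928443757423444
```

View pics/m2.png

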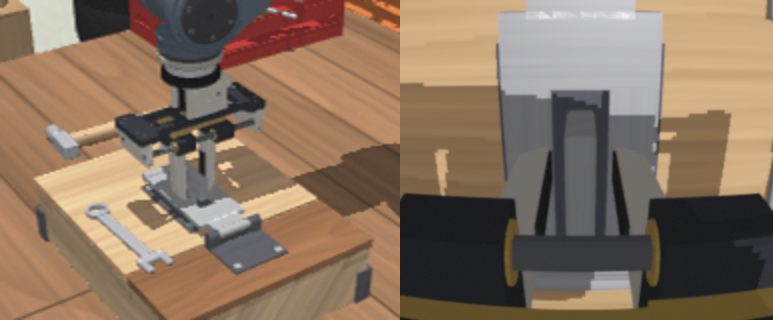

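Emit:
servo_tool(motion="0 0 -0.15 0 0 0 0.7; 0 0 -0.3 0 0 0 0.7; 0 0 -0.3 0 0 0 0.7")

```text
time_s: 13.4
eef_pos: [0.5687, -0.0645, 0.1007]
tool_rot: [2.226, 2.213, 0.0]
contact_force: [-13.0, -3.4, 29.1]
finger_gap: 0.028
grip_force: 14.8
```

Emit:
servo_tool(motion="0 0 -0.15 0 0 0 0.7; 0 0 -0.3 0 0 0 0.7; 0 0 -0.3 0 0 0 0.7")

```text
time_s: 13.7
eef_pos: [0.5689, -0.0645, 0.1003]
tool_rot: [2.225, 2.213, 0.001]
contact_force: [-23.0, -2.3, 57.7]
finger_gap: 0.0277
grip_force: 28.8
```

Emit:
servo_tool(motion="0 0 0.3 0 0 0 0.7; 0 0 0.3 0 0 0 1; 0 0 0.3 0 0 0 1; 0 0 0.3 0 0 0 1; 0 0 0.3 0 0 0 1", squeeze=20)

```text
time_s: 14.2
eef_pos: [0.5679, -0.0641, 0.1003]
tool_rot: [2.227, 2.214, -0.001]
contact_force: [-14.0, -0.9, 29.2]
finger_gap: 0.012
grip_force: 28.0
```

Emit:
servo_tool(motion="0 0 0 0 0 -0.1 1; 0 0 0 0 0 -0.2 1; 0 0 0 0 0 -0.3 1; 0 0 0 0 0 -0.4 1; 0 0 0 0 0 -0.5 1")

```text
time_s: 14.7
eef_pos: [0.5689, -0.0642, 0.1004]
tool_rot: [2.708, 1.588, 0.002]
contact_force: [-8.9, -1.0, 24.3]
finger_gap: 0.0116
grip_force: 27.4
```

Rotating smoothly, so I'll continue to crosswise.

Emit:
servo_tool(motion="0 0 0 0 0 -0.1 1; 0 0 0 0 0 -0.2 1; 0 0 0 0 0 -0.3 1; 0 0 0 0 0 -0.4 1; 0 0 0 0 0 -0.5 1")

```text
time_s: 15.2
eef_pos: [0.5696, -0.0648, 0.1004]
tool_rot: [3.015, 0.868, 0.006]
contact_force: [-5.7, -6.6, 21.2]
finger_gap: 0.0122
grip_force: 26.7
```

Emit:
servo_tool(motion="0 0 0.1 0 0 -0.12 1; 0 0 0.2 0 0 -0.24 1; 0 0 0.2 0 0 -0.36 1; 0 0 0.2 0 0 -0.48 1; 0 0 0.2 0 0 -0.57 1")

```text
time_s: 15.7
eef_pos: [0.5698, -0.0659, 0.1005]
tool_rot: [3.138, -0.016, 0.007]
contact_force: [4.1, -14.6, -1.7]
finger_gap: 0.0118
grip_force: 20.0
```

Emit:
servo_tool(motion="0 0 0 0 0 0 0.78; 0 0 0 0 0 0 0.78; 0 0 1 0 0 0 0.78; 0 0 4 0 0 0 0.78; 0 0 8 0 0 0 0.78")

```text
time_s: 16.2
eef_pos: [0.5671, -0.0629, 0.1796]
tool_rot: [-3.141, 0.007, 0.004]
contact_force: [0.5, -0.2, -0.1]
finger_gap: 0.0208
grip_force: 0.0
```

Emit:
servo_tool(motion="-3 -3 3 0 0 0 0.7; -5 -7 5 0 0 0 0.5; -7 -11 7 0 0 0 0.5; -9 -15 7 0 0 0 0.5; -9 -15 7 0 0 0 0.5")

```text
time_s: 16.7
eef_pos: [0.4763, -0.2168, 0.2508]
tool_rot: [3.14, -0.014, 0.002]
contact_force: [0.0, 0.2, -0.1]
finger_gap: 0.0463
grip_force: 0.0
```

```bash
python3 q.py
python3 - <<'E'
from h import *
s=read_state();print(s['eef_pos'],s['contact_force'])
c=cam("top");i=cv2.imread('pics/s_last.png')[140:300,200:400]
cv2.imwrite('pics/m3.png',np.hstack([cv2.resize(i,(400,320)),cv2.resize(c["img"][170:300,270:430,::-1],(394,320))]))
P=cloud(c);m=(abs(P[...,0]-.5675)<.04)&(abs(P[...,1]+.0635)<.04)&(P[...,2]>.14)&(P[...,2]<.17)
print(cv2.minAreaRect(P[m][:,:2].astype(np.float32)*1000))
l=P[(abs(P[...,0]-.5675)<.03)&(abs(P[...,1]+.1355)<.004)&(c["z_map"]>0)];print("lip top z",np.median(l[:,2]))
E
```

```text
(array([ 0,  0,  0, 12, 22, 31,  1,  0,  0,  0,  0,  0,  0,  0,  0,  0,  0,
        0,  0,  0,  0,  0,  0,  0,  0,  0,  0]), array([-0.2, -0.1,  0. ,  0.1,  0.2,  0.3,  0.4,  0.5,  0.6,  0.7,  0.8,
        0.9,  1. ,  1.1,  1.2,  1.3,  1.4,  1.5,  1.6,  1.7,  1.8,  1.9,
        2. ,  2.1,  2.2,  2.3,  2.4,  2.5]))
[ 0.47718757 -0.21478945  0.25022138] [0.50157858 0.12313628 0.89310434]
((566.8615112304688, -64.25491333007812), (60.10621643066406, 11.41580581665039), 1.0533510446548462)
lip top z 0.12572519634454116
```

View pics/m3.png

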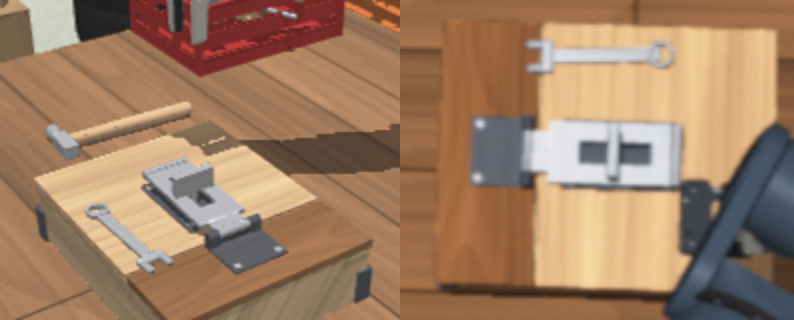

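The bar stands crosswise over the slot at (613,152), about 1.55 rad from its line. The hasp is flat, with its lip top at 0.126 m (q≈0.02). The arm is clear, so I'm handing in.

```bash
python3 -c "
from h import *
print(ctrl.hand_in())"
```

```text
the job is handed in; nothing more can be done
None
```

The job is handed in at about 17 s: the hasp was swung over gently and pressed home, and the key turned crosswise holds it down at about 0.02 rad by my measurement. No verdict came back, and the fingertips turned out to sit about 24 mm higher than the interface text says, so I allowed for that.

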